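# Push the wooden block between the bench dogs up to the planing stop

### The arm

A 6-joint arm with a two-finger parallel gripper is mounted at the origin on a cart in front of the work surface, level with it; the furniture and walls round the work are solid. World frame = base frame: x ahead of the robot, y to its left, z up, the work surface at z = 0. Lengths are in m, angles in rad, forces in N, time in s.
With the tool pointing down it reaches from about 0.35 to 0.775 m from the base axis. Payload 7.3 kg.
Tool frame: the origin (TCP) lies on the centre line of the jaws, within the pads' length; the fingertips stand 17 mm ahead of it and the grasp point (between the pads) lies 2 mm behind it (robot.tcp_to_tips is the distance from the TCP to the fingertips, in m); z points along the fingers, y is the line along which they close (so a half turn about z gives the same grasp; the last joint's range is limited). The gripper opens to 92 mm and grips with 3 to 60 N. Pads are 19 mm wide; open, the fingers measure 130 mm over their backs; the gripper's body (75 mm by 190 mm) begins 47 mm behind the grasp point.
Start: joints at [1.027, 0.342, 1.524, -0, 1.275, -0.146], TCP at [0.203, 0.484, 0.244] pointing down, gripper open.
Joint ranges: [-2.53, 2.53], [-0.77, 2.02], [0.04, 2.7], [-1, 4.14], [0.28, 2.66], [-3.11, 3.11]. Speed limits (rad/s): [2.57, 2.57, 3.14, 3.14, 3.14, 3.14].

### API

Orientations are given as [roll, pitch, yaw] about the fixed x, y, z axes, in that order (R = Rz(yaw) Ry(pitch) Rx(roll)).
In Python, from cell import robot gives the robot as it stands. The module is installed in compiled form; this text tells all that it offers.
- The arm moves only by the tool carry_out, never from a script. Its argument "commands" is a list of rows, each a list of 3 entries, a list of its own where there are three numbers: the shift along the tool's x, y, z in m, then the turn about the tool's z in rad, then the opening, from 0 (shut) to 1 (fully open). In form: [[[dx, dy, dz], yaw, claw], ...]. A call has 1 to 20 rows; each row shifts and turns the commanded pose from where the row before left it, along the tool's axes as they then stand; what a row does not reach is not made up. A row lasts 1/8 s, in which the tool goes at most 62.5 mm and 10.7 degrees, less where a joint would pass 70% of its speed; a pose out of reach is approached as far as the arm can. A call is refused whole if a number of a shift passes 0.0625 or a number of a turn 0.188, either way. A call with a gripper value outside its range is refused whole. The fingers move at their own pace and stop on an object; "newtons" is the grip in N (left out, the last holds). Time passes only in rows, so rows that do not move let the fingers close. It gives the time, the measured TCP pose, the force, the opening and the grip force at its end, in the units of the state.
- robot.observe(): the state, without advancing time (a new reading comes with each control period).
- robot.read_camera(name): name is "scene" or "side" or "wrist"; returns a dict with "pixels" (420x560x3 uint8, red, green, blue), "fx", "fy", "cx", "cy" (pixels), "k1" (the pictures are not rectified: a ray, as slopes to the right and down, at radius r is drawn at 1 + k1 r^2 times it, then the intrinsics apply), "view" (4x4, takes a point from world to camera coordinates); the wrist camera has in their place "T_tool_cam" (4x4, takes a point from camera to tool coordinates, whose origin is the TCP and whose axes are the flange's). Camera axes: x right, y up, looking along -z (the intrinsics and any distortion apply to the point x, -y, -z); pixel columns grow to the right and rows downward; lengths in m; the calibration is good to about 2 mm. A picture is of the moment at which its call begins: read the wrist's pose just before it. There is no depth.
- robot.hand_in(): hands the job in; it is judged then, once.
Trained networks look in a picture, given as the dict that the camera call returned (one of the last four; its "shot" number tells which), for a name from the list of things; names that differ only in an ending like _2 or _b are one class to them, and where a whole thing is asked for, a point or a joint stands for the part that bears it (a point fixed in the world has none). Each returns a list of dicts, best first, with "p" (0 to 1); they miss things now and then, are a little off and sometimes report something else, mostly with a low value. They report only what shows in the picture. A call takes as long as a camera call.
- robot.find_in(picture, name): "at" ([column, row] in pixels, amid what is visible of it).
- robot.tip_of(picture, name): "at" ([column, row] in pixels: a listed point, or the origin of a listed thing).
The state is a dict: "time": time; "qpos": joint angles; "qvel": joint speeds; "joint_efforts": joint torques, N m; "tool_pos": TCP position; "tool_rot": TCP orientation; "contact_force": force on the tool from outside, world axes, zero at the start; "torque": the same for the moment, N m; "opening": finger opening in m; "grip_force": force on a finger pad.
Only numpy, scipy, OpenCV 4.12 (cv2) and the standard library are available. Lean on these libraries where they do the work, as an engineer would, in place of code of your own. Each camera call takes 0.05 s, during which the arm holds its last target. There are 200 camera calls.

### The job

Get the light brown oak block that lies in front of the two red steel bench dogs ready for planing: push it lengthwise, flat on the bench, into the narrow gap between the dogs and on until its leading end lies flush against the wooden planing stop behind them, then take the fingers away. Only push it with the fingers: do not pinch, lift or tip it, do not take it round the outside of the dogs, and leave everything else on the bench where it is.

Things in the scene. Friction and masses are not known exactly. Their poses are not given: they have to be found in the camera images.
- gate: Fixed gate: two red steel bench dogs (upright posts 20 mm across, 40 mm high) and a wooden stop behind them. Origin on the bench (z = 0) midway between the dogs, which stand at its y = +36.5 and -36.5 mm: the gap is 53 mm wide. Its x points the way the block is pushed, from dogs to stop (within 0.2 rad of world +y); z up.
- stop_face (a point): Centre of the near face of the fixed wooden planing stop (a pale bar 30 mm thick, 80 mm wide, 26 mm high), 13 mm above the bench: at x = +100 mm, y = 0 in the gate's frame, same axes.
- block: The loose light brown oak block to push: a plain cuboid 45 mm (its x) by 120 mm (its y, lengthwise) by 35 mm high, lying flat, about 0.1 kg. Origin at the centre of its underside, z up. Either end may lead. It starts on the world -y side of the dogs, its length within 0.4 rad of world y. It slides under a light push and stops with it.
- block_center (a point): The centre of the oak block, half-way up (17.5 mm above its underside), with the block's axes.
- yellow_tape: Bystander: loose roll of yellow tape lying flat, 56 mm across, 22 mm high; origin at the centre of its underside.
- white_tape: Bystander: loose roll of white tape lying flat, 66 mm across, 22 mm high; origin at the centre of its underside.
- spool: Bystander: loose orange thread spool standing upright, 43 mm across, 47 mm high; origin at the centre of its underside.
- paint_tin: Bystander: loose small white paint tin, 78 mm across, 77 mm high; origin at the centre of its underside.
- stone: Bystander: loose blue-grey sharpening stone lying flat, 42 by 170 by 22 mm; origin at the centre of its underside.
- red_block: Bystander: loose reddish-brown wooden block, 50 by 70 by 45 mm, darker and shorter than the one to be pushed; origin at the centre of its underside.

How it is judged:
By the outcome, as a careful person would: the job done as asked, in the order asked, and still so for the second after the job is handed in, with the robot touching nothing.
It also fails if it takes over 72 s, if anything falls off the work surface, if the arm or the gripper's body presses on something with over 40 N, if the wrist force passes 120 N, or if a joint passes its speed limit or range.

## Working session

There is one attempt and no reset: what is moved stays moved. The work goes in short steps, Python scripts to look and compute and a tool call to move; the robot and the scene stay as the last step left them, time stands still between calls to the robot, and variables do not carry over. Pictures are saved under pics/ and viewed, at most 10 in all, crops included, and the job is handed in when it is done.

Besides the shell and the picture viewer there is one more tool, called after "Request:" as name([rows], argument=value, ...), one row to a line, values as JSON. carry_out: Moves the arm, as the interface text tells. Its arguments: {"type":"object","properties":{"commands":{"type":"array"},"newtons":{"type":"number"}},"required":["commands"]}

```bash
mkdir -p pics
cat > h.py <<'E'
import numpy as np, cv2
from cell import robot
from scipy.spatial.transform import Rotation as R
def cam2world(p):
    if "view" in p: return np.linalg.inv(np.array(p["view"]))
    s=p["state"]; T=np.eye(4); T[:3,:3]=R.from_euler('xyz',s["tool_rot"]).as_matrix(); T[:3,3]=s["tool_pos"]
    return T@np.array(p["T_tool_cam"])
def shot(name):
    s=robot.observe(); p=robot.read_camera(name); p["state"]=s; return p
def proj(p,X):
    X=np.atleast_2d(X); M=np.linalg.inv(cam2world(p)); c=X@M[:3,:3].T+M[:3,3]
    u=c[:,0]/-c[:,2]; v=-c[:,1]/-c[:,2]; k=1+p["k1"]*(u*u+v*v)
    return np.c_[p["fx"]*u*k+p["cx"],p["fy"]*v*k+p["cy"]]
def toplane(p,uv,z):
    uv=np.atleast_2d(uv).astype(float); d=np.c_[(uv[:,0]-p["cx"])/p["fx"],(uv[:,1]-p["cy"])/p["fy"]]; s=d.copy()
    for _ in range(20): s=d/(1+p["k1"]*(s**2).sum(1,keepdims=True))
    T=cam2world(p); r=np.c_[s[:,0],-s[:,1],-np.ones(len(s))]@T[:3,:3].T
    return T[:3,3]+r*((z-T[2,3])/r[:,2:])
def save(p,n): cv2.imwrite(f"pics/{n}.png",cv2.cvtColor(p["pixels"],cv2.COLOR_RGB2BGR))
E
python3 - <<'E'
from h import *
s=robot.observe();print(s)
print([a for a in dir(robot) if a[0]!='_'], robot.tcp_to_tips)
H=dict(gate=0,stop_face=.013,block=0,block_center=.0175,yellow_tape=0,white_tape=0,spool=0,paint_tin=0,stone=0,red_block=0)
for n in("scene","side","wrist"):
    p=shot(n);save(p,n+"0")
    print(n,cam2world(p)[:3,3])
    for k,z in H.items():
        for d in robot.tip_of(p,k)[:1]: print(k,round(d["p"],2),np.round(d["at"]),toplane(p,d["at"],z)[0].round(3))
E
```

```text
{'time': 0.0, 'qpos': array([ 1.02702685e+00,  3.42732535e-01,  1.52503057e+00, -1.91344833e-05,
        1.27540554e+00, -1.45981401e-01]), 'qvel': array([ 0.00137785,  0.00049227,  0.00054196, -0.00081693,  0.00074519,
       -0.00085467]), 'joint_efforts': array([-1.27843330e-03, -4.31239164e+01, -2.44216543e+01,  7.17010559e-02,
        5.58729633e-02, -1.11379027e-04]), 'tool_pos': array([0.20314603, 0.48368066, 0.24303513]), 'tool_rot': array([-3.14003076e+00, -2.11146878e-04,  2.74380999e+00]), 'contact_force': array([ 0.34924323, -0.0650829 , -0.187759  ]), 'torque': array([-0.02218305,  0.01804333,  0.03687274]), 'grip_force': 0.0, 'opening': 0.09142139319434292}
['IKError', 'find_in', 'hand_in', 'observe', 'read_camera', 'tcp_to_tips', 'tip_of'] 0.017
scene [ 0.25976988 -0.64837219  0.8826558 ]
gate 0.87 [286. 219.] [0.572 0.002 0.   ]
stop_face 0.81 [269. 194.] [0.567 0.102 0.013]
block 0.71 [310. 274.] [ 0.545 -0.191  0.   ]
block_center 0.92 [310. 268.] [ 0.55  -0.185  0.017]
yellow_tape 0.55 [276. 341.] [ 0.39  -0.312  0.   ]
white_tape 0.93 [239. 264.] [ 0.393 -0.081  0.   ]
spool 0.57 [384. 266.] [ 0.73  -0.257  0.   ]
paint_tin 0.6 [215. 175.] [0.452 0.267 0.   ]
stone 0.95 [240. 146.] [0.577 0.359 0.   ]
red_block 0.88 [200. 158.] [0.435 0.364 0.   ]
side [ 0.46904252 -0.8378437   0.57863702]
gate 0.63 [283. 226.] [0.566 0.01  0.   ]
stop_face 0.84 [280. 203.] [0.569 0.111 0.013]
block 0.94 [289. 276.] [ 0.557 -0.188  0.   ]
block_center 0.84 [284. 271.] [ 0.544 -0.188  0.017]
yellow_tape 0.63 [210. 323.] [ 0.388 -0.304  0.   ]
white_tape 0.66 [219. 251.] [ 0.399 -0.077  0.   ]
spool 0.97 [369. 291.] [ 0.719 -0.253  0.   ]
paint_tin 0.83 [236. 186.] [0.444 0.253 0.   ]
stone 0.94 [275. 175.] [0.574 0.317 0.   ]
red_block 0.4 [232. 169.] [0.431 0.383 0.   ]
wrist [0.13636455 0.51138856 0.38537461]
```

View pics/scene0.png

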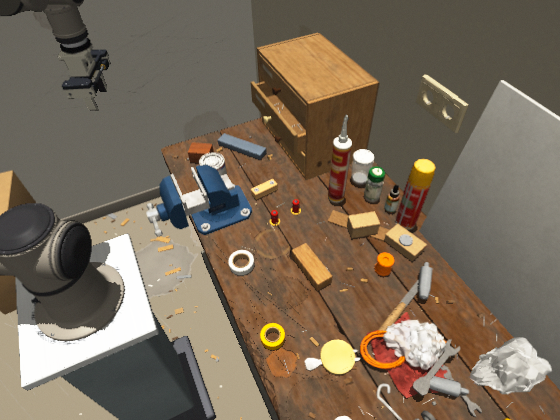

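View pics/side0.png

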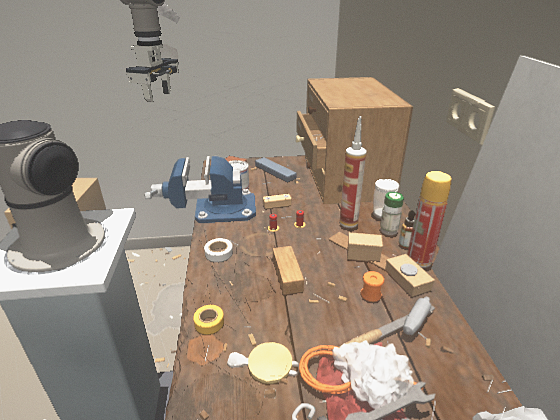

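The pictures agree: the oak block is at scene (311,265), the dogs at (275,217) and (295,207), and the stop at (264,188). The vise stands beside the stop, and the lane around the block is clear. I'll raise and turn the tool, then go over the block and look with the wrist camera.

Request:
carry_out([
  [[0, 0, -0.015], 0.168, 0],
  [[0, 0, -0.015], 0.168, 0],
  [[0, 0, -0.015], 0.168, 0],
  [[0, 0, -0.015], 0.168, 0],
  [[0, 0, -0.015], 0.168, 0],
  [[0, 0, -0.015], 0.168, 0],
  [[0, 0, -0.015], 0.165, 0],
  [[0, 0, 0], 0, 0],
])

```text
time: 2.65
tool_pos: [0.2036, 0.4844, 0.3497]
tool_rot: [3.14, -0.002, 1.572]
contact_force: [-0.8, -0.6, -1.0]
opening: 0.0164
grip_force: 0.0
```

Request:
carry_out([
  [[-0.038, 0.019, 0], 0, 0],
  [[-0.038, 0.019, 0], 0, 0],
  [[-0.038, 0.019, 0], 0, 0],
  [[-0.038, 0.019, 0], 0, 0],
  [[-0.038, 0.019, 0], 0, 0],
  [[-0.038, 0.019, 0], 0, 0],
  [[-0.038, 0.019, 0], 0, 0],
  [[-0.038, 0.019, 0], 0, 0],
  [[-0.038, 0.019, 0], 0, 0],
  [[-0.038, 0.019, 0], 0, 0],
  [[-0.038, 0.019, 0], 0, 0],
  [[-0.038, 0.019, 0], 0, 0],
  [[-0.038, 0.019, 0], 0, 0],
  [[-0.038, 0.019, 0], 0, 0],
  [[-0.038, 0.019, 0], 0, 0],
  [[-0.038, 0.019, 0], 0, 0],
  [[-0.038, 0.019, 0], 0, 0],
  [[-0.038, 0.019, 0], 0, 0],
  [[0, 0, 0], 0, 0],
])

```text
time: 5.03
tool_pos: [0.5456, -0.2023, 0.3464]
tool_rot: [-3.139, -0.001, 1.571]
contact_force: [-0.7, 0.6, -0.6]
opening: 0.0
grip_force: 0.0
```

Run:
```python
from h import *
s=robot.observe();print(s["tool_pos"],s["tool_rot"],s["contact_force"],s["opening"],s["qpos"])
p=shot("wrist");save(p,"w1"); print(cam2world(p).round(3),p["fx"])
for k,z in dict(gate=0,stop_face=.013,block=0,block_center=.0175).items():
    for d in robot.tip_of(p,k)[:2]: print(k,round(d["p"],2),np.round(d["at"]),toplane(p,d["at"],z)[0].round(3))
```

```text
[ 0.54563712 -0.20231353  0.3463727 ] [-3.13901347e+00 -1.00125658e-03  1.57141120e+00] [-0.74768494  0.643999   -0.63063416] 3.4804506202785676e-05 [-4.86566771e-01  4.00939383e-01  1.15670369e+00 -3.22688954e-04
  1.58669741e+00 -4.87187623e-01]
[[ 1.    -0.001  0.003  0.545]
 [ 0.001  0.964  0.267 -0.131]
 [-0.003 -0.267  0.964  0.488]
 [ 0.     0.     0.     1.   ]] 339.77570171234385
block 0.67 [282. 153.] [ 0.547 -0.186  0.   ]
block_center 0.72 [284. 154.] [ 0.551 -0.186  0.018]
```

View pics/w1.png

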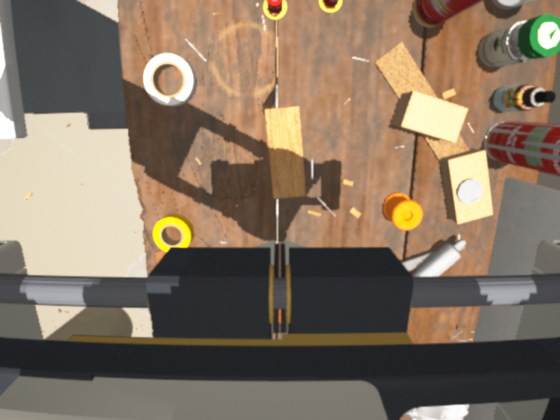

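The wrist view shows the block's top face with corners near (267,108), (297,107), (305,196) and (274,199). The dogs are cut off at the top edge, so I'll move 0.15 m towards +y to see the gate.

Request:
carry_out([
  [[0.04, 0.005, 0], 0, 0],
  [[0.04, 0.005, 0], 0, 0],
  [[0.04, 0.005, 0], 0, 0],
  [[0.04, 0, 0], 0, 0],
  [[0, 0, 0], 0, 0],
  [[0, 0, 0], 0, 0],
])

```text
time: 6.02
tool_pos: [0.5601, -0.0397, 0.3491]
tool_rot: [3.141, 0.0, 1.572]
contact_force: [0.6, -0.3, -0.7]
opening: 0.0003
grip_force: 0.0
```

Run:
```python
from h import *
p=shot("wrist");save(p,"w2"); print(p["state"]["tool_pos"])
for k,z in dict(gate=0,stop_face=.013,block=0,block_center=.0175).items():
    for d in robot.tip_of(p,k)[:2]: print(k,round(d["p"],2),np.round(d["at"]),toplane(p,d["at"],z)[0].round(4))
hsv=cv2.cvtColor(p["pixels"],cv2.COLOR_RGB2HSV)
red=(((hsv[...,0]<6)|(hsv[...,0]>174))&(hsv[...,1]>170)&(hsv[...,2]>90)).astype(np.uint8)
n,l,st,c=cv2.connectedComponentsWithStats(red)
for i in range(1,n):
    if st[i,4]>30: print("red",st[i],c[i].round(1),toplane(p,c[i],.04)[0].round(4))
```

```text
[ 0.56009459 -0.03969124  0.34912   ]
stop_face 0.85 [282.  52.] [0.5623 0.1097 0.013 ]
block 0.97 [276. 256.] [ 0.5549 -0.1855  0.    ]
red [424 114  20  13  80] [432.6 118.8] [0.7601 0.0263 0.04  ]
red [444 115  18  12  42] [451.5 119.7] [0.7859 0.0258 0.04  ]
red [463 115  18  11  60] [472.6 118.9] [0.815  0.0275 0.04  ]
red [311 120  15  13 106] [317.2 126. ] [0.6083 0.0152 0.04  ]
red [257 126  13  14  83] [263.6 131.9] [0.5387 0.0074 0.04  ]
red [485 240  18  14  76] [494.  247.3] [ 0.8764 -0.1553  0.04  ]
red [506 246  27  17  63] [520.1 254.1] [ 0.9209 -0.1669  0.04  ]
red [507 259  20  15 165] [515.7 266.7] [ 0.9182 -0.1875  0.04  ]
```

View pics/w2.png

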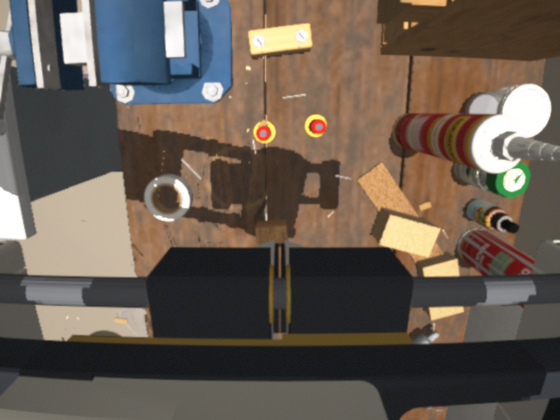

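Run:
```python
import cv2,numpy as np
a=cv2.imread("pics/w2.png")[10:150,240:340];b=cv2.imread("pics/w1.png")[95:207,245:325]
f=dict(interpolation=cv2.INTER_CUBIC)
a=cv2.resize(a,(400,560),**f);b=cv2.resize(b,(400,560),**f)
cv2.imwrite("pics/crop.png",np.hstack([a,b]))
```

```text
(no output)
```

View pics/crop.png

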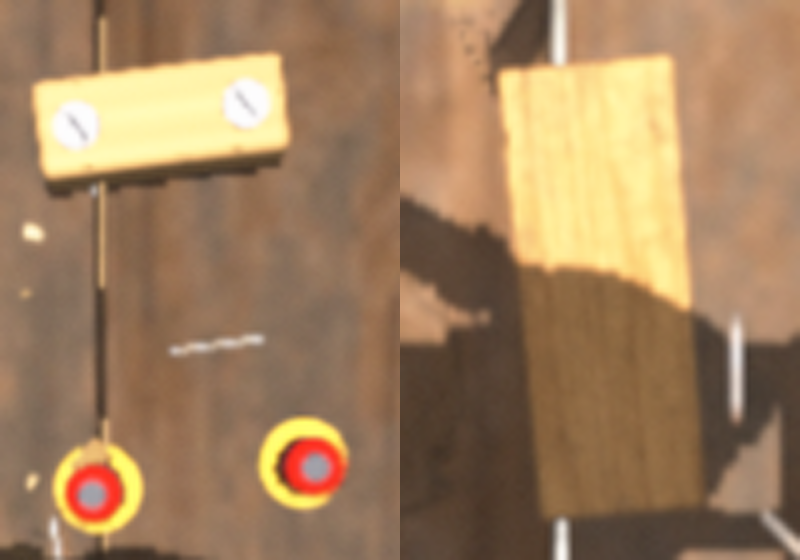

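```bash
cat >> h.py <<'E'
def blockfit(c):
    c=c[:,:2]; L=c[[0,1]].mean(0)-c[[2,3]].mean(0); W=c[[1,2]].mean(0)-c[[0,3]].mean(0)
    return dict(c=c.mean(0).round(4),len=np.linalg.norm(L).round(4),wid=np.linalg.norm(W).round(4),yawL=np.arctan2(-L[0],L[1]).round(3),yawW=np.arctan2(W[1],W[0]).round(3))
E
python3 - <<'E'
from h import *
p=shot("wrist")
q=lambda x,y:(240+x/4,10+y/4)
t=toplane(p,[q(93,494),q(316,467)],.04);b=toplane(p,[q(98,488),q(303,463)],.0);st=toplane(p,[q(46,165),q(288,135),q(280,55),q(33,85)],.026)
for d in(t,b): v=d[1]-d[0];print(d[:,:2].round(4),"mid",d.mean(0).round(4),np.linalg.norm(v).round(4),np.arctan2(v[1],v[0]).round(3))
print(st.round(4),np.linalg.norm(st[1]-st[0]),np.linalg.norm(st[0]-st[3]),np.arctan2(*(st[1]-st[0])[1::-1]))
p["state"]=dict(tool_pos=[0.5456,-0.2023,0.3464],tool_rot=[-3.139,-0.001,1.5714])
r=lambda x,y:(245+(x-400)/5,95+y/5)
print(blockfit(toplane(p,[r(500,72),r(672,56),r(703,508),r(542,517)],.035)))
E
```

```text
[[0.5384 0.0045]
 [0.6108 0.0132]] mid [0.5746 0.0089 0.04  ] 0.0729 0.119
[[0.5383 0.0043]
 [0.6107 0.013 ]] mid [0.5745 0.0087 0.    ] 0.0729 0.119
[[0.5239 0.1079 0.026 ]
 [0.601  0.1169 0.026 ]
 [0.5981 0.1409 0.026 ]
 [0.5201 0.132  0.026 ]] 0.077682191912912 0.02444323935868833 0.11652970719387405
{'c': array([ 0.5526, -0.1837]), 'len': np.float64(0.1195), 'wid': np.float64(0.0444), 'yawL': np.float64(0.087), 'yawW': np.float64(0.075)}
```

Measured sizes match the given ones: dog spacing 72.9 mm, block 119.5 x 44.4 mm. The gate origin is (0.5745, 0.0088), turned 0.119 rad. The block sits about 45 mm off the gate's centre line towards -x. I'll first push its long side across with the shut fingers to line it up, then push it lengthwise.

Request:
carry_out([
  [[-0.03, -0.012, 0.03], 0, 0],
  [[-0.03, -0.012, 0.03], 0, 0],
  [[-0.03, -0.012, 0.04], 0, 0],
  [[-0.03, -0.012, 0.04], 0, 0],
  [[-0.03, -0.012, 0.04], 0, 0],
  [[0, 0, 0], 0.1815, 0],
  [[0, 0, 0], 0.1815, 0],
  [[0, 0, 0], 0.1815, 0],
  [[0, 0, 0], 0.1815, 0],
  [[0, 0, 0], 0.1815, 0],
  [[0, 0, 0], 0.1815, 0],
  [[0, 0, 0], 0.1815, 0],
  [[0, 0, 0], 0.1815, 0],
  [[0, 0, 0], 0, 0],
  [[0, 0, 0], 0, 0],
])

```text
time: 8.2
tool_pos: [0.5003, -0.1902, 0.1687]
tool_rot: [-3.142, 0.0, 0.122]
contact_force: [0.7, 0.1, 0.1]
opening: 0.0007
grip_force: 0.0
```

Request:
carry_out([
  [[0, 0, 0.03], 0, 0],
  [[0, 0, 0.03], 0, 0],
  [[0, 0, 0.03], 0, 0],
  [[0, 0, 0.03], 0, 0],
  [[0, 0, 0.0145], 0, 0],
  [[0, 0, 0.009], 0, 0],
  [[0, 0, 0], 0, 0],
  [[0, 0, 0], 0, 0],
])

```text
time: 9.2
tool_pos: [0.501, -0.1903, 0.0261]
tool_rot: [3.141, -0.001, 0.119]
contact_force: [-0.5, -0.9, -0.4]
opening: 0.0006
grip_force: 0.0
```

Request:
carry_out([
  [[0.008, 0, 0], 0, 0],
  [[0.008, 0, 0], 0, 0],
  [[0.006, 0, 0], 0, 0],
  [[0.006, 0, 0], 0, 0],
  [[0.006, 0, 0], 0, 0],
  [[0.006, 0, 0], 0, 0],
  [[0.006, 0, 0], 0, 0],
  [[0.006, 0, 0], 0, 0],
  [[0.006, 0, 0], 0, 0],
  [[0.006, 0, 0], 0, 0],
  [[0, 0, 0], 0, 0],
  [[0, 0, 0], 0, 0],
])

```text
time: 10.7
tool_pos: [0.5639, -0.1823, 0.0252]
tool_rot: [-3.142, -0.0, 0.119]
contact_force: [0.6, -0.4, -0.4]
opening: 0.0005
grip_force: 0.0
```

Run:
```python
from h import *
p=shot("side"); cv2.imwrite("pics/side1.png",cv2.resize(cv2.cvtColor(p["pixels"],cv2.COLOR_RGB2BGR)[180:320,180:380],(800,560),interpolation=cv2.INTER_CUBIC))
```

```text
(no output)
```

View pics/side1.png

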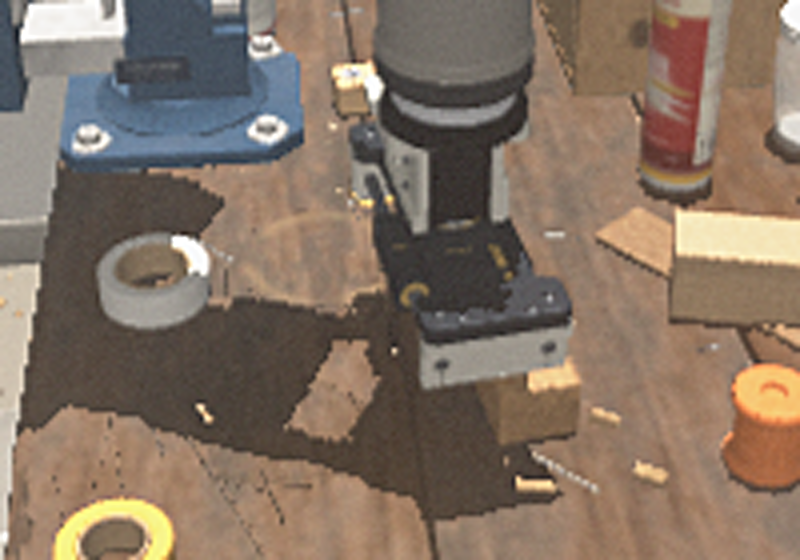

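The block has moved right and lies along the fingers, which hide part of it at crop (535,400). I'll back off, rise, turn to the pushing orientation and look from above.

Request:
carry_out([
  [[-0.02, 0, 0], 0, 0],
  [[0, 0, -0.04], 0, 0],
  [[0, 0, -0.05], 0, 0],
  [[0, 0, -0.05], -0.1745, 0],
  [[0, 0, -0.05], -0.1745, 0],
  [[0, 0, -0.05], -0.1745, 0],
  [[0, 0, -0.05], -0.1745, 0],
  [[0, 0, -0.04], -0.1745, 0],
  [[0, 0, 0], -0.1745, 0],
  [[0, 0, 0], -0.1745, 0],
  [[0, 0, 0], -0.1745, 0],
  [[0, 0.04, 0], -0.1745, 0],
  [[0, 0, 0], 0, 0],
  [[0, 0, 0], 0, 0],
])

```text
time: 12.5
tool_pos: [0.5835, -0.1869, 0.355]
tool_rot: [-3.141, -0.0, 1.688]
contact_force: [-0.8, -0.4, 0.4]
opening: 0.0004
grip_force: 0.0
```

Run:
```python
from h import *
p=shot("wrist"); save(p,"w3"); print(p["state"]["tool_pos"],p["state"]["tool_rot"])
for k,z in dict(gate=0,block=0,block_center=.0175).items():
    for d in robot.tip_of(p,k)[:1]: print(k,round(d["p"],2),np.round(d["at"]),toplane(p,d["at"],z)[0].round(4))
cv2.imwrite("pics/w3c.png",cv2.resize(cv2.cvtColor(p["pixels"],cv2.COLOR_RGB2BGR)[80:220,220:380],(640,560),interpolation=cv2.INTER_CUBIC))
```

```text
[ 0.58350992 -0.18694678  0.35496335] [-3.14081125e+00 -3.95727068e-04  1.68764064e+00]
block 0.71 [292. 161.] [ 0.5993 -0.1814  0.    ]
block_center 0.85 [291. 163.] [ 0.5975 -0.1819  0.0175]
```

View pics/w3c.png

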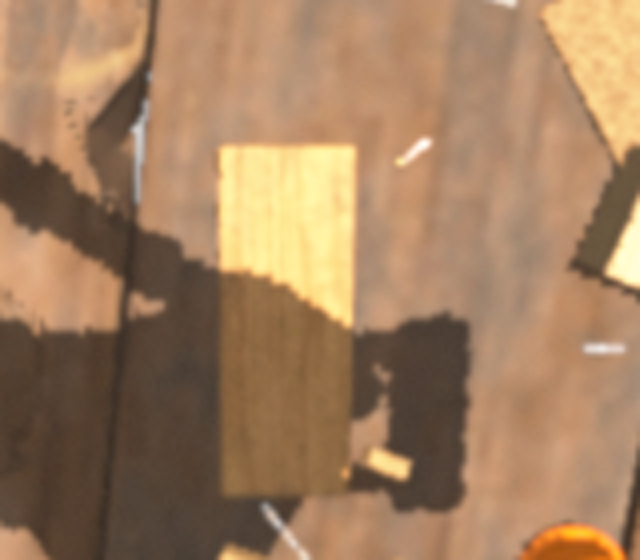

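The block now stands almost square in the turned view, with crop corners (219,145), (356,145), (351,495) and (221,495).

Run:
```python
from h import *
p=shot("wrist")
b=blockfit(toplane(p,[(220+x/4,80+y/4) for x,y in[(219,145),(356,145),(351,495),(221,495)]],.035)); print(b)
a=.119; gx=np.array([-np.sin(a),np.cos(a)]);gy=np.array([-np.cos(a),-np.sin(a)]);G=np.array([.5745,.0088])
f=lambda q:((np.array(q)-G)@gx,(np.array(q)-G)@gy)
print("block gate",f(b["c"]),"tcp",f(p["state"]["tool_pos"][:2]))
hsv=cv2.cvtColor(p["pixels"],cv2.COLOR_RGB2HSV)
red=(((hsv[...,0]<6)|(hsv[...,0]>174))&(hsv[...,1]>170)&(hsv[...,2]>90)).astype(np.uint8)
n,l,st,c=cv2.connectedComponentsWithStats(red)
for i in range(1,n):
    if st[i,4]>30: print("red",st[i],f(toplane(p,c[i],.04)[0,:2]))
```

```text
{'c': array([ 0.5984, -0.178 ]), 'len': np.float64(0.1198), 'wid': np.float64(0.0456), 'yawL': np.float64(0.122), 'yawW': np.float64(0.118)}
block gate (np.float64(-0.18831631488698006), np.float64(-0.0015542031359397324)) tcp (np.float64(-0.19549618727184087), np.float64(0.014376534557275548))
red [427   0  27  48 411] (np.float64(-0.01991481349272527), np.float64(-0.182996481238223))
red [447   0  33  31 264] (np.float64(-0.0065197409861231645), np.float64(-0.21510514471815323))
red [254   2  15  17 142] (np.float64(0.000565629919635792), np.float64(0.036770479273114706))
red [313   2  16  17 141] (np.float64(0.0009319589318523828), np.float64(-0.03549433237686143))
red [407  34  18  17  82] (np.float64(-0.03666533322744389), np.float64(-0.155045909416671))
red [485 161  13   7  57] (np.float64(-0.18906677539184444), np.float64(-0.27921809137222775))
red [460 166   9  10  44] (np.float64(-0.19836702811001175), np.float64(-0.24127442784200212))
red [503 167  22  15 162] (np.float64(-0.2030896759566484), np.float64(-0.31461560315462533))
red [478 170  10  13  64] (np.float64(-0.20588349554526436), np.float64(-0.2691654479022872))
red [518 172  22  14 113] (np.float64(-0.20981204771499679), np.float64(-0.3398230997941871))
red [462 182   9  12  42] (np.float64(-0.2222229524337916), np.float64(-0.24789094617874882))
red [475 188  12  12  76] (np.float64(-0.23128067536655958), np.float64(-0.27043262468198653))
red [497 196  13  15  89] (np.float64(-0.24600231925602256), np.float64(-0.3084150575203944))
red [513 202  13  16  78] (np.float64(-0.2550178089533476), np.float64(-0.33410950031358144))
```

Block is centred on the lane to about 2 mm, parallel to the gate. Going behind its tail and down.

Request:
carry_out([
  [[-0.04, 0.008, 0], 0, 0],
  [[-0.0425, 0.008, 0], 0, 0],
  [[0, 0, 0.04], 0, 0],
  [[0, 0, 0.04], 0, 0],
  [[0, 0, 0.04], 0, 0],
  [[0, 0, 0.04], 0, 0],
  [[0, 0, 0.04], 0, 0],
  [[0, 0, 0.04], 0, 0],
  [[0, 0, 0.04], 0, 0],
  [[0, 0, 0.03], 0, 0],
  [[0, 0, 0.02], 0, 0],
  [[0, 0, 0], 0, 0],
  [[0, 0, 0], 0, 0],
  [[0, 0, 0], 0, 0],
])

```text
time: 14.5
tool_pos: [0.6104, -0.2675, 0.0268]
tool_rot: [3.139, 0.002, 1.689]
contact_force: [-0.2, -0.4, 1.1]
opening: 0.0003
grip_force: 0.0
```

```bash
cat >> h.py <<'E'
a=.119; gx=np.array([-np.sin(a),np.cos(a)]);gy=np.array([-np.cos(a),-np.sin(a)]);G=np.array([.5745,.0088])
def gate(q): d=np.array(q)[:2]-G; return (d@gx).round(4),(d@gy).round(4)
E
python3 -c "
from h import *
s=robot.observe();print(gate(s['tool_pos']),s['tool_pos'],s['tool_rot'],s['contact_force'])"
```

```text
(np.float64(-0.2786), np.float64(-0.0029)) [ 0.61043832 -0.26746257  0.0268222 ] [3.13937586e+00 1.58420387e-03 1.68929768e+00] [-0.22263766 -0.44754437  1.14394689]
```

Request:
carry_out([
  [[0.008, 0, 0], 0, 0],
  [[0.008, 0, 0], 0, 0],
  [[0.008, 0, 0], 0, 0],
  [[0.008, -0.0002, 0], 0, 0],
  [[0.008, -0.0002, 0], 0, 0],
  [[0.008, -0.0002, 0], 0, 0],
  [[0.008, -0.0002, 0], 0, 0],
  [[0.008, -0.0002, 0], 0, 0],
  [[0.008, -0.0002, 0], 0, 0],
  [[0.008, -0.0002, 0], 0, 0],
  [[0.008, -0.0002, 0], 0, 0],
  [[0.008, -0.0002, 0], 0, 0],
  [[0.008, -0.0002, 0], 0, 0],
  [[0.008, -0.0002, 0], 0, 0],
  [[0.008, 0, 0], 0, 0],
  [[0, 0, 0], 0, 0],
  [[0, 0, 0], 0, 0],
])

```text
time: 16.62
tool_pos: [0.5933, -0.148, 0.0252]
tool_rot: [-3.142, -0.0, 1.689]
contact_force: [-0.7, -0.2, 0.2]
opening: -0.0
grip_force: 0.0
```

Run:
```python
from h import *
s=robot.observe();print(gate(s['tool_pos']),s['tool_rot'],s['contact_force'])
ims=[]
for n in("scene","side","wrist"):
    p=shot(n)
    if n!="wrist": print(proj(p,[[.5745,.0088,0]]))
    for d in robot.tip_of(p,"block_center")[:1]: print(n,d["p"],gate(toplane(p,d["at"],.0175)[0]))
    im=cv2.cvtColor(p["pixels"],cv2.COLOR_RGB2BGR)
    if n=="scene": ims.append(cv2.resize(im[160:300,230:330],(400,560),interpolation=cv2.INTER_CUBIC))
    if n=="wrist": ims.append(cv2.resize(im[0:280,180:380],(400,560),interpolation=cv2.INTER_CUBIC))
cv2.imwrite("pics/mid.png",np.hstack(ims))
```

```text
(np.float64(-0.158), np.float64(0.0)) [-3.14152325e+00 -1.77303373e-04  1.68938121e+00] [-0.65569459 -0.23520421  0.22459964]
[[285.27764816 216.68345596]]
scene 0.73 (np.float64(0.0925), np.float64(-0.0001))
[[286.41425639 226.50770798]]
side 0.6 (np.float64(0.0996), np.float64(-0.0131))
wrist 0.83 (np.float64(-0.0868), np.float64(0.0017))
```

View pics/mid.png

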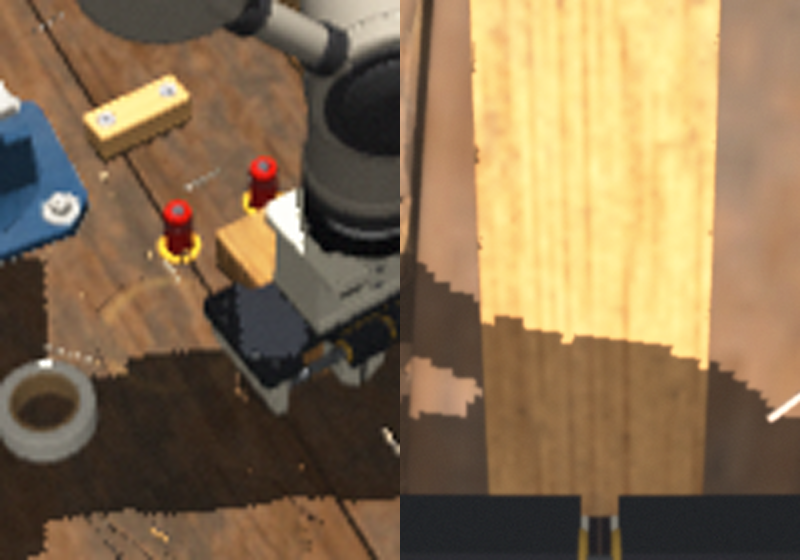

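The scene view shows the leading end just short of the dogs, between them. The wrist view shows the top's long edges running (470,0)-(489,493) and (720,0)-(705,493).

Run:
```python
from h import *
p=shot("wrist")
for x,y in[(470,0),(489,493),(720,0),(705,493)]: print(gate(toplane(p,(180+(x-400)/2,y/2),.035)[0]))
```

```text
(np.float64(-0.0472), np.float64(0.0236))
(np.float64(-0.1405), np.float64(0.0238))
(np.float64(-0.0473), np.float64(-0.0207))
(np.float64(-0.1405), np.float64(-0.0213))
```

Request:
carry_out([
  [[0.007, 0.0001, 0], 0, 0],
  [[0.007, 0.0001, 0], 0, 0],
  [[0.007, 0.0001, 0], 0, 0],
  [[0.007, 0.0001, 0], 0, 0],
  [[0.007, 0.0001, 0], 0, 0],
  [[0.007, 0.0001, 0], 0, 0],
  [[0.007, 0.0001, 0], 0, 0],
  [[0.007, 0.0001, 0], 0, 0],
  [[0.007, 0, 0], 0, 0],
  [[0.007, 0, 0], 0, 0],
  [[0, 0, 0], 0, 0],
  [[0, 0, 0], 0, 0],
])

```text
time: 18.48
tool_pos: [0.5858, -0.0785, 0.0252]
tool_rot: [3.142, -0.0, 1.689]
contact_force: [-0.7, -0.3, 0.5]
opening: 0.0003
grip_force: 0.0
```

Request:
carry_out([
  [[0.007, 0, 0], 0, 0],
  [[0.007, 0, 0], 0, 0],
  [[0.007, 0, 0], 0, 0],
  [[0.007, 0, 0], 0, 0],
  [[0.007, 0, 0], 0, 0],
  [[0.007, 0, 0], 0, 0],
  [[0.005, 0, 0], 0, 0],
  [[0.003, 0, 0], 0, 0],
  [[0.002, 0, 0], 0, 0],
  [[0, 0, 0], 0, 0],
  [[0, 0, 0], 0, 0],
])

```text
time: 19.85
tool_pos: [0.5796, -0.0269, 0.0252]
tool_rot: [-3.141, -0.0, 1.689]
contact_force: [-0.6, -0.2, 0.7]
opening: 0.0002
grip_force: 0.0
```

Request:
carry_out([
  [[0.002, 0, 0], 0, 0],
  [[0.002, 0, 0], 0, 0],
  [[0.001, 0, 0], 0, 0],
  [[0, 0, 0], 0, 0],
])

```text
time: 20.35
tool_pos: [0.579, -0.0217, 0.0252]
tool_rot: [-3.142, -0.0, 1.689]
contact_force: [0.6, 0.4, -0.8]
opening: 0.0004
grip_force: 0.0
```

Request:
carry_out([
  [[0.001, 0, 0], 0, 0],
  [[0.001, 0, 0], 0, 0],
  [[0, 0, 0], 0, 0],
])

```text
time: 20.72
tool_pos: [0.5788, -0.0198, 0.0252]
tool_rot: [3.142, -0.0, 1.689]
contact_force: [-0.4, 0.3, 0.0]
opening: 0.0006
grip_force: 0.0
```

Request:
carry_out([
  [[0.001, 0, 0], 0, 0],
  [[0, 0, 0], 0, 0],
])

```text
time: 20.98
tool_pos: [0.579, -0.0195, 0.0254]
tool_rot: [3.141, 0.001, 1.689]
contact_force: [1.2, -4.2, 0.4]
opening: 0.0006
grip_force: 2.3
```

Request:
carry_out([
  [[0.001, 0, 0], 0, 0],
  [[0, 0, 0], 0, 0],
])

```text
time: 21.22
tool_pos: [0.5793, -0.0194, 0.0255]
tool_rot: [3.14, 0.002, 1.69]
contact_force: [1.2, -7.8, 0.1]
opening: 0.0008
grip_force: 4.3
```

Contact with the stop is clear (7.8 N, no further advance). I'll press slightly more to square it up, then back straight off and rise to look.

Request:
carry_out([
  [[0.001, 0, 0], 0, 0],
  [[0, 0, 0], 0, 0],
  [[0, 0, 0], 0, 0],
])

```text
time: 21.6
tool_pos: [0.5793, -0.0193, 0.0256]
tool_rot: [3.14, 0.003, 1.69]
contact_force: [1.2, -12.5, -0.7]
opening: 0.0003
grip_force: 6.4
```

Request:
carry_out([
  [[-0.005, 0, 0], 0, 0],
  [[-0.01, 0, 0], 0, 0],
  [[-0.02, 0, 0], 0, 0],
  [[-0.02, 0, 0], 0, 0],
  [[0, 0, -0.04], 0, 0],
  [[0, 0, -0.05], 0, 0],
  [[0, 0, -0.06], 0, 0],
  [[0, 0, -0.06], 0, 0],
  [[0, 0, -0.05], 0, 0],
  [[0, 0, 0], 0, 0],
  [[0, 0, 0], 0, 0],
])

```text
time: 22.98
tool_pos: [0.5846, -0.0723, 0.2845]
tool_rot: [-3.141, -0.0, 1.689]
contact_force: [-0.2, 0.1, -1.0]
opening: 0.0005
grip_force: 0.0
```

Run:
```python
from h import *
ims=[]
p=shot("wrist");im=cv2.cvtColor(p["pixels"],cv2.COLOR_RGB2BGR);print(p["state"]["tool_pos"])
x,y=proj(p,[[.5695,.05,.035]])[0].astype(int);print(x,y)
for k,z in dict(stop_face=.013,block_center=.0175).items():
    for d in robot.tip_of(p,k)[:1]: print(k,round(d["p"],2),gate(toplane(p,d["at"],z)[0]))
y0=max(y-70,0);x0=x-50;ims.append(cv2.resize(im[y0:y0+140,x0:x0+100],(400,560),interpolation=cv2.INTER_CUBIC));print(x0,y0)
p=shot("side");im=cv2.cvtColor(p["pixels"],cv2.COLOR_RGB2BGR)
ims.append(cv2.resize(im[160:300,230:330],(400,560),interpolation=cv2.INTER_CUBIC))
cv2.imwrite("pics/end.png",np.hstack(ims))
```

```text
[ 0.58457701 -0.07233974  0.28448519]
279 64
stop_face 0.82 (np.float64(0.101), np.float64(-0.0002))
block_center 0.88 (np.float64(0.0393), np.float64(0.0012))
229 0
```

View pics/end.png

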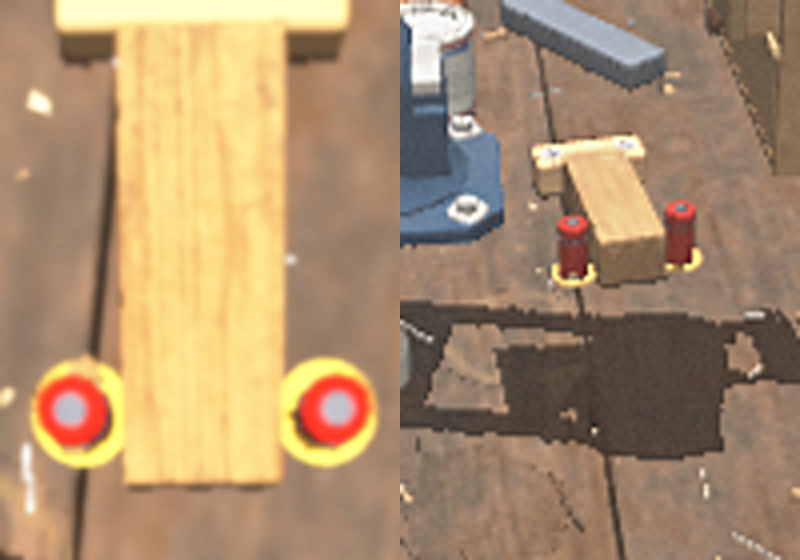

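The block lies between the two dogs with its leading end square against the stop (left crop edge at about y=25 across its whole width). The fingers are clear and the bystanders look untouched, so I'm handing in.

```bash
python3 -c "
from cell import robot
print(robot.hand_in())"
```

```text
the job is handed in; nothing more can be done
None
```

The oak block is between the dogs with its leading end flush against the planing stop. It first needed a sideways push with the fingers to line it up with the gap. The fingers are clear, nothing else in view has moved, and the job was handed in at about 23 s; no verdict was shown.

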